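Make up two ukulele kits from the stock and the rosette press

ROBOT

A 6-joint arm with a two-finger parallel gripper is mounted at the origin on the work surface. World frame = base frame: x ahead of the robot, y to its left, z up, the work surface at z = 0. Lengths are in m, angles in rad, forces in N, time in s.
With the tool pointing down it reaches from about 0.3 to 0.775 m from the base axis. Payload 14.6 kg.
Tool frame: the origin (TCP) lies at the very end of the fingers, on their centre line; the grasp point (between the pads) lies 19 mm behind it; z points along the fingers, y is the line along which they close (so a half turn about z gives the same grasp; the last joint's range is limited). The gripper opens to 94 mm and grips with 3 to 60 N. Pads are 16 mm wide; open, the fingers measure 119 mm over their backs; the gripper's body (75 mm by 177 mm) begins 78 mm behind the grasp point.
Start: joints at [-1.223, 0.3, 1.521, -0, 1.321, -0.067], TCP at [0.222, -0.503, 0.205] pointing down, gripper open.
Joint ranges: [-3.03, 3.03], [-0.79, 2.21], [0.23, 2.52], [-1.04, 4.18], [0, 3.07], [-2.55, 2.55]. Speed limits (rad/s): [2.22, 2.22, 2.57, 3.14, 3.14, 3.14].

INTERFACE

Orientations are given as [roll, pitch, yaw] about the fixed x, y, z axes, in that order (R = Rz(yaw) Ry(pitch) Rx(roll)).
In Python, from station import status, vision, order, silhouettes gives the robot as it stands. The module is installed in compiled form; this text tells all that it offers.
- The arm moves only by the shell command python3 -m pendant 'ROWS' [FORCE]. ROWS is JSON, one flat list of numbers, 7 for each row, row after row: the shift along the tool's x, y, z in units of 500 mm (1.0 is 500 mm), then the turn, a rotation vector about the tool's x, y, z in units of 90 degrees (1.0 is 90 degrees), then the opening, from -1 (shut) to 1 (fully open). A call has 1 to 12 rows; each row is the pose to reach, as a shift and turn from the pose commanded when the call began, along the tool's axes at that moment; what a row does not reach only later rows make up. A row lasts 1/10 s, in which the tool goes at most 50 mm and 8.59 degrees, less where a joint would pass 70% of its speed; a pose out of reach is approached as far as the arm can. A call with a number of a shift or a turn outside -1 to 1 is refused whole. A call with a gripper value outside its range is refused whole. The fingers move at their own pace and stop on an object; FORCE is the grip in N (left out, the last holds). Time passes only in rows, so rows that repeat a pose let the fingers close. It gives the time, the measured TCP pose, the force, the opening and the grip force at its end, in the units of the state.
- status.get_obs(): the state, without advancing time (a new reading comes with each control period).
- vision.camera(name): name is "scene" or "top" or "wrist"; returns a dict with "pixels" (480x640x3 uint8, red, green, blue), "K" (3x3 intrinsics, pixels), "k1" (the pictures are not rectified: a ray, as slopes to the right and down, at radius r is drawn at 1 + k1 r^2 times it, then the intrinsics apply), "R" (3x3) and "t" (3): a world point X has camera coordinates R X + t. Camera axes: x right, y down, z forward; pixel columns grow to the right and rows downward; lengths in m; the calibration is good to about 2 mm. A picture is of the moment at which its call begins. There is no depth.
- order.hand_in(): hands the job in; it is judged then, once.
Trained networks look in a picture, given as the dict that the camera call returned (one of the last four; its "shot" number tells which), for a name from the list of things; names that differ only in an ending like _2 or _b are one class to them, and where a whole thing is asked for, a point or a joint stands for the part that bears it (a point fixed in the world has none). Each returns a list of dicts, best first, with "score" (0 to 1); they miss things now and then, are a little off and sometimes report something else, mostly with a low value. They report only what shows in the picture. A call takes as long as a camera call. They do not tell look-alikes from the thing itself.
- silhouettes(target, picture): "region" (480x640 bool, what is visible of it) and "extent" ([left, top, right, bottom] in pixels, round what is visible of it).
The state is a dict: "time_s": time; "qpos": joint angles; "joint_vel": joint speeds; "tau": joint torques, N m; "ee_pos": TCP position; "eef_rot": TCP orientation; "force": force on the tool from outside, world axes, zero at the start; "moment": the same for the moment, N m; "grip_width": finger opening in m; "grip_force": force on a finger pad.
Only numpy, scipy, OpenCV 4.12 (cv2) and the standard library are available. Lean on these libraries where they do the work, as an engineer would, in place of code of your own. Each camera call takes 0.05 s, during which the arm holds its last target. There are 200 camera calls.

TASK

Make up two ukulele kits: the green board gets the rosette ring and the dark bridge, the red board gets the pale bridge and the brass tuner plate, each laid flat on the painted outline of its own shape and colour. The rosette is in the press: first swing the press lid up past vertical so that it stays open, then lift the ring out, and leave the lid open. Leave the black tuner plate where it lies.

Things in the scene. Friction and masses are not known exactly. Their poses are not given: they have to be found in the camera images.
- green_board: Flat green kit board fixed to the bench, 190 (x) x 130 (y) x 8 mm, no rim. Origin: centre of its underside; x points away from the robot within 7 degrees. Painted on top: a spruce-yellow ring outline for the rosette, centre x = +40 mm, y = 0; a dark brown bar outline (94 mm along y, 24 along x) for the dark bridge, centre x = -65 mm, y = 0.
- red_board: Flat red kit board, size, axes and origin as the green one. Painted on top: a pale wood-coloured bar outline (94 mm along y, 24 along x) for the pale bridge, centre x = -45 mm, y = 0; a gold bar outline with two cross tabs (94 mm along y, bar 22 along x) for the brass tuner, centre x = +45 mm, y = 0.
- rosette: Flat spruce-yellow ring, 92 mm outside, 68 mm inside diameter (wall 12 mm wide), 8 mm thick, 35 g. Origin: centre of underside. Starts under the closed lid, loose on four 8 mm rubber pads (at 45, 135, 225, 315 degrees from the press's x), underside 24 mm above the bench, 12 mm above the press base; its wall is free to be pinched at the front, left and right.
- dark_bridge: Dark rosewood ukulele bridge: bar 92 x 22 x 8 mm, middle block 54 x 16 mm up to 12 mm, thin white saddle on top to 14 mm, 30 g. Origin: centre of underside; x along its length (at the start roughly along world x), z up. Lies on the bench; either way round is fine on the outline.
- pale_bridge: Pale maple ukulele bridge, same shape and size as the dark one (92 x 22 x 8 mm, middle block to 12 mm, white saddle), 30 g. Origin: centre of underside; x along its length (at the start roughly along world x), z up. Lies on the bench; either way round is fine on the outline.
- brass_tuner: Brass-gold tuner plate: bar 92 x 20 x 9 mm, two gear discs on top (to 13 mm) and two white buttons out to 26 mm from the middle line on its -y side, both 30 mm either side of the middle; middle 40 mm free to grip across. 60 g. Origin: centre of underside; x along its length (at the start roughly along world x), z up. Lies on the bench; either way round is fine on the outline.
- black_tuner: All-black tuner plate with black buttons, otherwise as the brass one; it belongs to no kit and is left where it lies in the stock.
- lid (a joint): Hinge of the press lid, rad: 0 closed (level), 1.57 upright, 1.95 fully back on its stop. Moves freely: falls shut if let go before about 1.6, falls open beyond. The lid is an open aluminium frame, 150 g, 108 mm wide, 8 mm thick, with one cross bar over the ring.
- lid_handle (a point): Middle of the lid's red handle: a round bar 10 mm thick along the press's y, 80 mm free between its arms, 160 mm from the hinge line, 31 mm clear of the lid frame. Lid closed: 40 mm above the bench, on the robot's side of the press, nothing under it. Travels with the lid.
- press_hinge (a point): Middle of the lid's hinge line on the fixed press, 40 mm above the bench, on the side away from the robot. x points away from the robot within 7 degrees, y along the hinge line. Press base: grey, 145 (x) x 135 x 12 mm. Ring centre at x = -66 mm from here; handle swings from x = -160 mm (closed) up and over.
Not all that is in view belongs to the job. What is meant by the dark_bridge is not turquoise, and is the smaller of those in its own colour.

How it is judged:
On the way:
1. the lid is swung past vertical with the rosette still in the press (value of joint lid above 1.7 rad and distance of rosette from where it was at the start of the episode below 0.02 m), for 0.2 s.
At the end, for the whole second after the job is handed in: Ring and dark bridge on their outlines on the green board, pale bridge and brass tuner on theirs on the red: flat, at rest, centred within 12 mm along both board axes, bars along their outlines within 0.22 rad (either way round). Lid open beyond 1.75 rad (x of rosette in the frame of green_board between 0.028 and 0.052 m and y of rosette in the frame of green_board between -0.012 and 0.012 m and z of rosette in the frame of green_board between 0.005 and 0.011 m and angle between each of rosette, dark_bridge, pale_bridge, brass_tuner's own z axis and vertical below 0.1 rad and linear speed of each of rosette, dark_bridge, pale_bridge, brass_tuner below 0.01 m/s and x of dark_bridge in the frame of green_board between -0.077 and -0.053 m and y of dark_bridge in the frame of green_board between -0.012 and 0.012 m and z of dark_bridge in the frame of green_board between 0.005 and 0.011 m and angle between the x axis of dark_bridge and the y axis of green_board, either way round below 0.22 rad and x of pale_bridge in the frame of red_board between -0.057 and -0.033 m and y of pale_bridge in the frame of red_board between -0.012 and 0.012 m and z of pale_bridge in the frame of red_board between 0.005 and 0.011 m and angle between the x axis of each of pale_bridge, brass_tuner and the y axis of red_board, either way round below 0.22 rad and x of brass_tuner in the frame of red_board between 0.033 and 0.057 m and y of brass_tuner in the frame of red_board between -0.012 and 0.012 m and z of brass_tuner in the frame of red_board between 0.005 and 0.011 m and value of joint lid above 1.75 rad); the robot touches nothing.
It fails at once if the black tuner plate is moved more than 15 mm (distance of black_tuner from where it was at the start of the episode above 0.015 m).
It also fails if it takes over 134 s, if anything falls off the work surface, if the arm or the gripper's body presses on something with over 40 N, if the wrist force passes 120 N, or if a joint passes its speed limit or range.

## Working session

There is one attempt and no reset: what is moved stays moved. The work goes in short steps, Python scripts to look and compute and a shell command to move; the robot and the scene stay as the last step left them, time stands still between calls to the robot, and variables do not carry over. Pictures are saved under pics/ and viewed, at most 14 in all, crops included, and the job is handed in when it is done.

```bash
mkdir -p pics; ls
python3 - <<'E'
from station import status, vision, silhouettes
import cv2
o=status.get_obs()
for k,v in o.items(): print(k,v)
for n in ("top","scene"):
    p=vision.camera(n); cv2.imwrite(f"pics/{n}0.png",p["pixels"][:,:,::-1]); print(n,p["K"],p["k1"],p["R"],p["t"])
    for t in ["green_board","red_board","rosette","dark_bridge","pale_bridge","brass_tuner","black_tuner","lid","lid_handle"]:
        print(t,[(round(d["score"],2),d["extent"]) for d in silhouettes(t,p)][:4])
E
```

```text
pics
time_s 0.0
qpos [-1.22258374e+00  3.00474868e-01  1.52159652e+00 -3.01022539e-06
  1.32071380e+00 -6.66264905e-02]
joint_vel [-0.00106227  0.00126836  0.00092161 -0.0003187  -0.00039346 -0.00126965]
tau [-3.89761717e-04 -5.31810451e+01 -3.52739954e+01  7.07970886e-02
  2.44578416e-02 -1.01313901e-04]
ee_pos [ 0.22156319 -0.50309937  0.20487774]
eef_rot [-3.14040257e+00 -7.64864861e-05  4.14839778e-01]
force [-0.3769361  -0.77702753 -0.02125478]
moment [-0.03407769  0.00108746 -0.05010866]
grip_force 0.0
grip_width 0.09397366620839048
top [[565.97917229   0.         319.01368778]
 [  0.         565.97917229 233.23266899]
 [  0.           0.           1.        ]] -0.016641722953043964 [[ 0.02336624 -0.99970332  0.00687619]
 [-0.99505986 -0.02392043 -0.0963519 ]
 [ 0.0964878  -0.00459084 -0.99532358]] [-0.08276064  0.47560981  1.07139171]
green_board [(0.93, [294.0, 165.2, 365.3, 265.7])]
red_board [(0.83, [89.3, 150.9, 162.6, 251.4])]
rosette [(0.86, [201.0, 181.2, 251.4, 229.5])]
dark_bridge [(0.81, [396.9, 231.4, 414.0, 283.4]), (0.78, [335.9, 309.2, 399.1, 332.6]), (0.57, [483
[... 479 characters left out ...]
0.99391916  0.02166463]
 [ 0.56093158  0.07889158 -0.82409458]
 [-0.82079255 -0.07681683 -0.56603778]] [ 0.08820634 -0.20856049  1.41182369]
green_board [(0.92, [245.7, 261.2, 323.2, 328.5]), (0.19, [356.1, 255.6, 434.0, 339.0])]
red_board [(0.78, [461.8, 277.9, 551.5, 354.1])]
rosette [(0.71, [372.1, 275.1, 419.6, 309.3])]
dark_bridge [(0.74, [212.5, 247.1, 231.2, 273.3]), (0.71, [241.8, 221.7, 292.5, 237.3]), (0.61, [104.3, 249.6, 148.5, 269.8])]
pale_bridge [(0.82, [189.6, 293.6, 209.6, 329.7])]
brass_tuner [(0.67, [134.3, 283.4, 163.7, 317.8])]
black_tuner []
lid [(0.85, [365.9, 253.9, 428.6, 319.6])]
lid_handle [(0.65, [372.6, 276.8, 417.4, 306.9]), (0.62, [366.3, 253.9, 428.8, 317.8])]
```

View pics/top0.png

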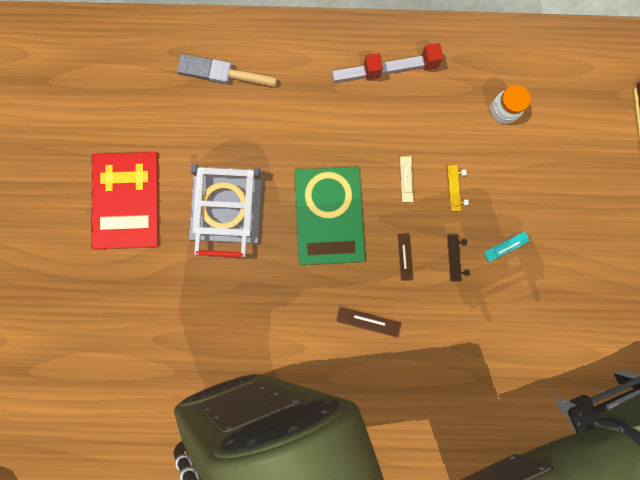

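View pics/scene0.png

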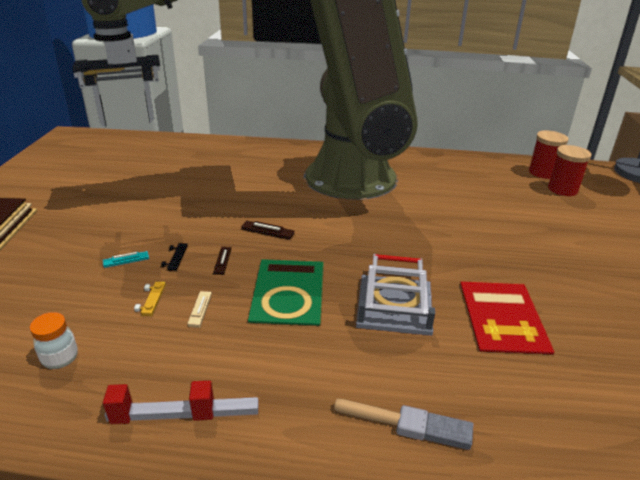

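The top view shows the red board (125,200), press with ring (225,205), red handle (220,254), green board (329,215), pale bridge (406,179), brass tuner (456,188) and black tuner (456,258). The small dark bridge is at (405,257). The larger look-alike is at (369,321), and the turquoise one is also a decoy.

```bash
cat > h.py <<'E'
import numpy as np, cv2
from scipy.spatial.transform import Rotation as Ro
from station import status, vision, silhouettes
def ground(p,uv,z):
    uv=np.asarray(uv,float).reshape(-1,1,2)
    n=cv2.undistortPoints(uv,p["K"],np.array([p["k1"],0,0,0.])).reshape(-1,2)
    d=np.c_[n,np.ones(len(n))]@p["R"]; c=-p["R"].T@p["t"]
    return (c+d*((z-c[2])/d[:,2])[:,None])[:,:2]
def pix(m):
    k,l,s,_=cv2.connectedComponentsWithStats(m.astype(np.uint8)); i=1+np.argmax(s[1:,4])
    y,x=np.where(l==i); return np.c_[x,y]
def rect(p,m,z):
    g=ground(p,pix(m),z); (c,s,a)=cv2.minAreaRect((g*1000).astype(np.float32))
    if s[0]<s[1]: a-=90;s=s[::-1]
    return np.round(c,1),np.round(s,1),round((a+90)%180-90,1)  # mm, (long,short), deg of long axis
def hsv(p): return cv2.cvtColor(p["pixels"],cv2.COLOR_RGB2HSV)
def sil(n,p,near=None):
    r=silhouettes(n,p)
    if near is not None: r=[d for d in r if np.hypot((d["extent"][0]+d["extent"][2])/2-near[0],(d["extent"][1]+d["extent"][3])/2-near[1])<15]
    return r[0]["region"]
def to(xyz,yaw,pose=None):
    """shift/turn (move units) from present pose to tool-down pose at xyz mm, yaw deg"""
    o=status.get_obs(); t0=np.array(o["ee_pos"]) if pose is None else np.array(pose[:3])/1000
    R0=Ro.from_euler("xyz",o["eef_rot"]) if pose is None else Ro.from_euler("xyz",[180,0,pose[3]],degrees=True)
    R1=Ro.from_euler("xyz",[180,0,yaw],degrees=True)
    print(np.round(R0.inv().apply(np.array(xyz)/1000-t0)/.5,4),np.round((R0.inv()*R1).as_rotvec()/(np.pi/2),4))
E
python3 - <<'E'
from h import *
p=vision.camera("top"); H=hsv(p); S=H[...,1].astype(int);V=H[...,2];h=H[...,0]
np.save("top.npy",p["pixels"])
def box(x0,y0,x1,y1):
    m=np.zeros((480,640),bool);m[y0:y1,x0:x1]=1;return m
for n,z in (("green_board",8),("red_board",8),("pale_bridge",8),("brass_tuner",9),("black_tuner",9)): print(n,rect(p,sil(n,p),z/1000))
print("dark",rect(p,sil("dark_bridge",p,(405,257)),.008))
print("darkbig",rect(p,sil("dark_bridge",p,(368,321)),.008))
print("brass col",rect(p,box(440,160,470,220)&(h>18)&(h<32)&(S>190),.009))
print("handle",rect(p,box(185,245,260,262)&((h<8)|(h>172))&(S>180)&(V>90),.043))
g=box(195,175,256,235)&(h>18)&(h<32)&(S>70)&(V>150)
y,x=np.where(g);q=ground(p,np.c_[x,y],.032)*1000
hull=cv2.convexHull(q.astype(np.float32));print("ring",cv2.minEnclosingCircle(hull),cv2.fitEllipse(hull),len(q))
y,x=np.where(box(300,168,356,222)&(h>18)&(h<32)&(V>150));q=ground(p,np.c_[x,y],.008)*1000;print("outline",cv2.minEnclosingCircle(q.astype(np.float32)))
print("gbar",rect(p,box(300,236,360,260)&(h<16)&(V<110),.008)); print("rbar",rect(p,box(95,212,155,232)&(S<150)&(V>150),.008)); print("gold",rect(p,box(95,160,155,195)&(h>18)&(h<35)&(V>150),.008))
print("lid",rect(p,sil("lid",p),.044))
q=vision.camera("scene");print("scene pale",rect(q,sil("pale_bridge",q),.008),"brass",rect(q,sil("brass_tuner",q),.009),"green",rect(q,sil("green_board",q),.008),"red",rect(q,sil("red_board",q),.008),"dark",rect(q,sil("dark_bridge",q,(221,260)),.008))
E
```

```text
green_board (array([515.2, -91.3]), array([189.9, 129.7]), 4.2)
red_board (array([536. , 311.9]), array([190.4, 131.6]), 3.6)
pale_bridge (array([ 591.2, -240.7]), array([92.8, 22.9]), 3.1)
brass_tuner (array([ 574.9, -342.3]), array([90.9, 36.3]), 4.4)
black_tuner (array([ 438. , -343.4]), array([92.3, 38. ]), 3.6)
dark (array([ 436.5, -239.6]), array([91.2, 22.9]), 5.2)
darkbig (array([ 308.5, -170.1]), array([120.1,  30.6]), 76.0)
brass col (array([ 576. , -338.8]), array([92.3, 26.8]), 4.4)
handle (array([432.7, 115.9]), array([85.4,  9.1]), 88.4)
ring ((526.5338745117188, 114.7433090209961), 45.95892333984375) ((526.5584106445312, 114.87997436523438), (86.77523803710938, 92.26185607910156), 91.4378890991211) 661
outline ((565.60400390625, -78.01847839355469), 59.240234375)
gbar (array([451.5, -95.2]), array([90.2, 21. ]), -85.8)
rbar (array([492. , 311.9]), array([94.5, 26. ]), -86.6)
gold (array([581.5, 318.1]), array([93.2, 50.6]), -86.8)
lid (array([511.7, 112.6]), array([168.5, 108.6]), -1.5)
scene pale (array([ 598.5, -241.1]), array([99.7, 25.6]), 3.6) brass (array([ 583.4, -341.4]), array([97.1, 41.5]), 5.9) green (array([522. , -90.1]), array([197.8, 133.4]), 5.5) red (array([543.6, 312.1]), array([195.1, 132.2]), 3.6) dark (array([ 444.7, -239.5]), array([97. , 23.7]), 5.0)
```

Run:
```python
from h import *
to([432,116,205],88.8); to([432,116,100],88.8)
```

```text
[ 8.843e-01 -9.641e-01  9.000e-04] [-0.      0.     -0.7226]
[ 0.8843 -0.9641  0.2109] [-0.      0.     -0.7226]
```

```bash
python3 -m pendant '[0.8843,-0.9641,0,0,0,-0.7226,-0.49, 0.8843,-0.9641,0,0,0,-0.7226,-0.49, 0.8843,-0.9641,0,0,0,-0.7226,-0.49, 0.8843,-0.9641,0,0,0,-0.7226,-0.49, 0.8843,-0.9641,0,0,0,-0.7226,-0.49, 0.8843,-0.9641,0,0,0,-0.7226,-0.49, 0.8843,-0.9641,0,0,0,-0.7226,-0.49, 0.8843,-0.9641,0,0,0,-0.7226,-0.49, 0.8843,-0.9641,0,0,0,-0.7226,-0.49, 0.8843,-0.9641,0,0,0,-0.7226,-0.49, 0.8843,-0.9641,0,0,0,-0.7226,-0.49, 0.8843,-0.9641,0,0,0,-0.7226,-0.49]' 20
python3 -c "
from h import *
to([432,116,100],88.8)"
```

```text
time_s: 2.95
ee_pos: [0.4149, 0.067, 0.2058]
eef_rot: [3.141, -0.0, 1.55]
force: [2.1, -1.7, 0.2]
grip_width: 0.0237
grip_force: 0.0
[0.0986 0.032  0.2116] [ 0.0006 -0.      0.0002]
```

```bash
python3 -m pendant '[0.0986,0.032,0.1,0,0,0,-0.49, 0.0986,0.032,0.2116,0,0,0,-0.49, 0.0986,0.032,0.2116,0,0,0,-0.49, 0.0986,0.032,0.2116,0,0,0,-0.49, 0.0986,0.032,0.2116,0,0,0,-0.49, 0.0986,0.032,0.2116,0,0,0,-0.49]'
python3 -c "
from h import *
to([432,116,25],88.8)
p=vision.camera('wrist'); cv2.imwrite('pics/w1.png',p['pixels'][:,:,::-1])"
```

```text
time_s: 3.55
ee_pos: [0.4325, 0.1135, 0.1013]
eef_rot: [3.139, -0.001, 1.549]
force: [0.1, -0.3, 0.3]
grip_width: 0.0238
grip_force: 0.0
[ 0.0049 -0.0015  0.1527] [ 0.0017 -0.0003 -0.0004]
```

View pics/w1.png

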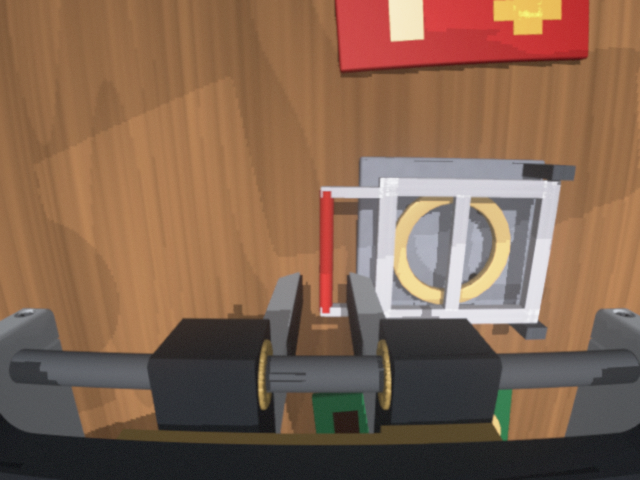

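The wrist view shows the red handle (326,250) lying between the two finger columns (285 and 365), so I'm descending.

```bash
python3 -m pendant '[0.003,-0.0015,0.08,0,0,0,-0.49, 0.003,-0.0015,0.1527,0,0,0,-0.49, 0.003,-0.0015,0.1527,0,0,0,-0.49, 0.003,-0.0015,0.1527,0,0,0,-0.49, 0.003,-0.0015,0.1527,0,0,0,-1, 0.003,-0.0015,0.1527,0,0,0,-1, 0.003,-0.0015,0.1527,0,0,0,-1, 0.003,-0.0015,0.1527,0,0,0,-1]' 20
python3 - <<'E'
from h import *
o=status.get_obs();e=o["ee_pos"];print(e,o["force"])
# arc: handle centre at TCP+15 z ; start angle 0
for th in np.arange(0.1,1.91,.1):
    print(round(th,2),"y",round(160*(1-np.cos(th))/500,4),"z",round(-160*np.sin(th)/500,4))
E
```

```text
time_s: 4.4
ee_pos: [0.4339, 0.1154, 0.0255]
eef_rot: [3.134, -0.001, 1.55]
force: [10.9, -1.7, -0.5]
grip_width: 0.0093
grip_force: 20.0
[0.43392116 0.11540017 0.02549495] [10.92647533 -1.67313994 -0.5030923 ]
0.1 y 0.0016 z -0.0319
0.2 y 0.0064 z -0.0636
0.3 y 0.0143 z -0.0946
0.4 y 0.0253 z -0.1246
0.5 y 0.0392 z -0.1534
0.6 y 0.0559 z -0.1807
0.7 y 0.0753 z -0.2061
0.8 y 0.0971 z -0.2296
0.9 y 0.1211 z -0.2507
1.0 y 0.1471 z -0.2693
1.1 y 0.1748 z -0.2852
1.2 y 0.204 z -0.2983
1.3 y 0.2344 z -0.3083
1.4 y 0.2656 z -0.3153
1.5 y 0.2974 z -0.3192
1.6 y 0.3293 z -0.3199
1.7 y 0.3612 z -0.3173
1.8 y 0.3927 z -0.3116
1.9 y 0.4235 z -0.3028
```

```bash
python3 -m pendant '[0.005,0,-0.0319,0,0,0,-1, 0.009,0.0,-0.0636,0,0,0,-1, 0,0.018,-0.0946,0,0,0,-1, 0,0.029,-0.1246,0,0,0,-1, 0,0.043,-0.1534,0,0,0,-1, 0,0.059,-0.1807,0,0,0,-1, 0,0.079,-0.2061,0,0,0,-1]' 20
```

```text
time_s: 5.1
ee_pos: [0.4726, 0.1147, 0.1282]
eef_rot: [3.136, -0.001, 1.55]
force: [19.2, 1.9, -19.3]
grip_width: 0.0094
grip_force: 20.0
```

```bash
python3 -m pendant '[0,0.008,0.006,0,0,0,-1, 0,0.008,0.006,0,0,0,-1]' 20
python3 - <<'E'
from h import *
p=vision.camera('top'); H=hsv(p);h,S,V=H[...,0],H[...,1],H[...,2]
m=((h<8)|(h>172))&(S>180)&(V>90); m[:,:180]=0;m[:,280:]=0;m[:140]=0;m[270:]=0
print(rect(p,m,.14)); cv2.imwrite('pics/t1.png',cv2.resize(p['pixels'][120:300,150:330,::-1],(540,540)))
E
```

```text
time_s: 5.3
ee_pos: [0.4711, 0.1148, 0.1249]
eef_rot: [-3.133, -0.0, 1.55]
force: [-40.1, 1.5, 31.7]
grip_width: 0.01
grip_force: 20.0
(array([469.8,  82.1]), array([19.1,  6.9]), -88.6)
```

View pics/t1.png

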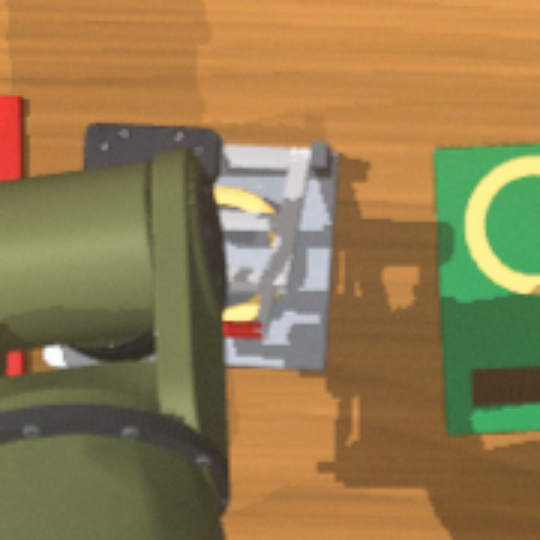

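The lid is up about 0.7 rad, held in the gripper, but there is radial force in the grip. I'm trimming outward and continuing in shorter arcs.

```bash
python3 -m pendant '[0,-0.003,-0.002,0,0,0,-1, 0,-0.005,-0.004,0,0,0,-1, 0,-0.005,-0.004,0,0,0,-1]' 10; python3 -m pendant '[0,0.011,-0.0125,0,0,0,-1, 0,0.022,-0.024,0,0,0,-1, 0,0.022,-0.024,0,0,0,-1]' 10
```

```text
time_s: 5.65
ee_pos: [0.4716, 0.1147, 0.1266]
eef_rot: [3.141, -0.001, 1.55]
force: [-8.2, 3.4, 5.9]
grip_width: 0.0098
grip_force: 10.0
time_s: 5.95
ee_pos: [0.483, 0.1144, 0.1392]
eef_rot: [3.141, -0.001, 1.55]
force: [-10.9, 2.5, 10.5]
grip_width: 0.0096
grip_force: 10.0
```

```bash
python3 -m pendant '[0,0.0238,-0.0224,0,0,0,-1, 0,0.0496,-0.041,0,0,0,-1, 0,0.0774,-0.0568,0,0,0,-1, 0,0.1064,-0.07,0,0,0,-1, 0,0.1064,-0.07,0,0,0,-1]' 10
```

```text
time_s: 6.45
ee_pos: [0.5375, 0.1128, 0.174]
eef_rot: [3.139, -0.0, 1.549]
force: [-5.4, -1.6, 12.1]
grip_width: 0.0095
grip_force: 10.0
```

```bash
python3 -m pendant '[0,0.0276,-0.0114,0,0,0,-1, 0,0.0588,-0.019,0,0,0,-1, 0,0.0904,-0.023,0,0,0,-1, 0,0.1224,-0.0236,0,0,0,-1, 0,0.1224,-0.0236,0,0,0,-1]' 10;  python3 -m pendant '[0,0.0318,0.0024,0,0,0,-1, 0,0.063,0.008,0,0,0,-1, 0,0.078,0.012,0,0,0,-1, 0,0.078,0.012,0,0,0,-1, 0,0.078,0.012,0,0,0,-1]' 10
```

```text
time_s: 6.95
ee_pos: [0.5982, 0.1115, 0.1846]
eef_rot: [3.14, 0.0, 1.549]
force: [-0.2, -1.8, 5.6]
grip_width: 0.0098
grip_force: 10.0
time_s: 7.45
ee_pos: [0.636, 0.1107, 0.1785]
eef_rot: [3.141, 0.0, 1.55]
force: [1.0, -4.2, 2.9]
grip_width: 0.0094
grip_force: 10.0
```

```bash
python3 -m pendant '[0,0,0,0,0,0,-0.36, 0,0,0,0,0,0,-0.36, 0,0,-0.08,0,0,0,-0.36, 0,0,-0.16,0,0,0,-0.36, 0,0,-0.16,0,0,0,-0.36, 0,-0.1,-0.16,0,0,0,-0.36, 0,-0.2,-0.16,0,0,0,-0.36, 0,-0.4,-0.16,0,0,0,-0.36, -0.2,-0.4,-0.16,0,0,0,-0.36, -0.4,-0.4,-0.16,0,0,0,-0.36, -0.4,-0.4,-0.16,0,0,0,-0.36, -0.4,-0.4,-0.16,0,0,0,-0.36]' 10
python3 - <<'E'
from h import *
p=vision.camera('top'); cv2.imwrite('pics/t2.png',p['pixels'][100:340,100:420,::-1])
H=hsv(p);h,S,V=H[...,0],H[...,1],H[...,2]
m=(h>18)&(h<32)&(S>70)&(V>130); m[:,:195]=0;m[:,256:]=0;m[:170]=0;m[240:]=0
y,x=np.where(m);q=ground(p,np.c_[x,y],.032)*1000
print("ring",cv2.minEnclosingCircle(q.astype(np.float32)),cv2.fitEllipse(cv2.convexHull(q.astype(np.float32))),len(q))
E
```

```text
time_s: 8.65
ee_pos: [0.4324, -0.0785, 0.2578]
eef_rot: [-3.142, -0.0, 1.551]
force: [1.0, -0.6, 0.3]
grip_width: 0.0301
grip_force: 0.0
ring ((526.5210571289062, 114.56172943115234), 45.818153381347656) ((526.6563110351562, 114.84597778320312), (90.44633483886719, 90.82035827636719), 101.8388900756836) 810
```

View pics/t2.png

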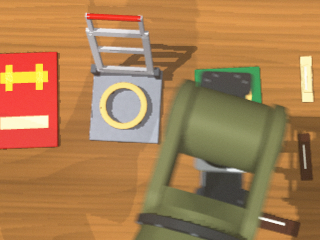

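The lid stands fully open, with the ring still in the press at crop (124,105), i.e. (526.6,114.8) mm. Next I'll pinch the ring at the front.

```bash
python3 -c "
from h import *
to([487,115.6,60],88.8);to([487,115.6,25],88.8)"
```

```text
[0.4027 0.1018 0.3948] [-0.0004  0.0008 -0.0023]
[0.4028 0.1019 0.4648] [-0.0004  0.0008 -0.0023]
```

```bash
python3 -m pendant '[0.1,0.1018,0.1,0,0,0,-0.28, 0.2,0.1018,0.2,0,0,0,-0.28, 0.4027,0.1018,0.3,0,0,0,-0.28, 0.4027,0.1018,0.39,0,0,0,-0.28, 0.4027,0.1018,0.39,0,0,0,-0.28, 0.4027,0.1018,0.39,0,0,0,-0.28, 0.4027,0.1018,0.39,0,0,0,-0.28]' 10
python3 -c "
from h import *
to([487,115.6,25],88.8)"
```

```text
time_s: 9.4
ee_pos: [0.4859, 0.1253, 0.0587]
eef_rot: [-3.134, 0.001, 1.553]
force: [-0.2, -0.3, -0.5]
grip_width: 0.0338
grip_force: 0.0
[-0.0193  0.003   0.0675] [-0.0045  0.0006  0.0019]
```

```bash
python3 -m pendant '[-0.0193,0.003,0.03,0,0,0,-0.28, -0.0193,0.003,0.03,0,0,0,-0.28, -0.0193,0.003,0.03,0,0,0,-0.28]'
python3 -c "
from h import *
to([487,115.6,25],88.8)"
```

```text
time_s: 9.7
ee_pos: [0.49, 0.113, 0.0487]
eef_rot: [3.142, -0.0, 1.549]
force: [-0.4, 0.1, -0.1]
grip_width: 0.0341
grip_force: 0.0
[ 0.0051 -0.0062  0.0474] [ 0.0001 -0.0001 -0.0006]
```

```bash
python3 -m pendant '[0.004,-0.0055,0.025,0,0,0,-0.28, 0.004,-0.0055,0.0474,0,0,0,-0.28, 0.004,-0.0055,0.0474,0,0,0,-0.28, 0.004,-0.0055,0.0474,0,0,0,-0.28]'
python3 -c "
from h import *
to([487,115.6,25],88.8)"
```

```text
time_s: 10.1
ee_pos: [0.4872, 0.1154, 0.0242]
eef_rot: [-3.141, 0.0, 1.55]
force: [-0.4, -0.1, -0.1]
grip_width: 0.0338
grip_force: 0.0
[ 0.0004 -0.0004 -0.0016] [-0.0004  0.0001  0.0001]
```

```bash
python3 -m pendant '[0,0,-0.003,0,0,0,-1, 0,0,-0.003,0,0,0,-1, 0,0,-0.003,0,0,0,-1, 0,0,-0.003,0,0,0,-1, 0,0,-0.05,0,0,0,-1, 0,0,-0.1,0,0,0,-1, 0,0,-0.16,0,0,0,-1, 0,0,-0.16,0,0,0,-1, 0,0,-0.16,0,0,0,-1]' 25
python3 -c "
from h import *
to([515.5,-87.6,100],88.8);to([515.5,-87.6,10],88.8)
p=vision.camera('wrist'); cv2.imwrite('pics/w2.png',p['pixels'][:,:,::-1])"
```

```text
time_s: 11.0
ee_pos: [0.4874, 0.1154, 0.1044]
eef_rot: [3.141, -0.0, 1.55]
force: [-0.8, -0.2, -0.4]
grip_width: 0.0107
grip_force: 24.9
[-0.4047  0.0648  0.0089] [ 0.0004 -0.0001  0.    ]
[-0.4047  0.0647  0.1889] [ 0.0004 -0.0001  0.    ]
```

View pics/w2.png

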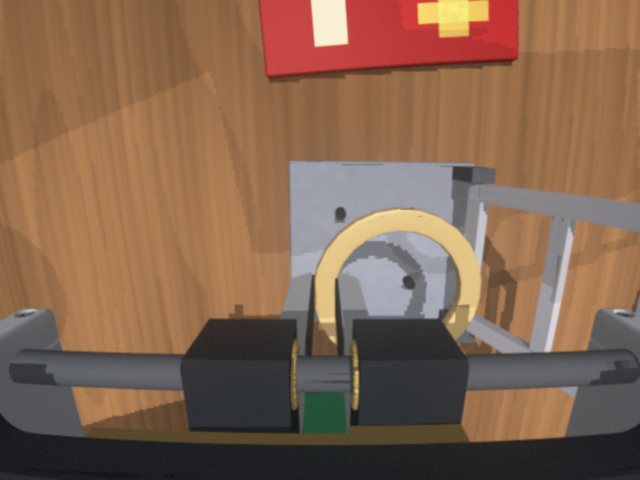

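The ring is held level, centred near (400,285) in the wrist view. I'm carrying it to the green board.

```bash
python3 -m pendant '[-0.1,0,0,0,0,0,-1, -0.4047,0.0648,0,0,0,0,-1, -0.4047,0.0648,0,0,0,0,-1, -0.4047,0.0648,0,0,0,0,-1, -0.4047,0.0648,0,0,0,0,-1, -0.4047,0.0648,0.03,0,0,0,-1, -0.4047,0.0648,0.08,0,0,0,-1, -0.4047,0.0648,0.1,0,0,0,-1, -0.4047,0.0648,0.1,0,0,0,-1, -0.4047,0.0648,0.1,0,0,0,-1]'
python3 -c "
from h import *
to([515.5,-87.6,10],88.8)"
```

```text
time_s: 12.05
ee_pos: [0.5156, -0.0874, 0.0547]
eef_rot: [-3.141, -0.0, 1.55]
force: [-0.7, -0.1, -1.1]
grip_width: 0.0108
grip_force: 24.9
[-0.0005 -0.0003  0.0894] [-0.0001 -0.      0.0002]
```

```bash
python3 -m pendant '[0,0,0.06,0,0,0,-1, 0,0,0.08,0,0,0,-1, 0,0,0.089,0,0,0,-1, 0,0,0.09,0,0,0,-1, 0,0,0.09,0,0,0,-1, 0,0,0.09,0,0,0,-0.4, 0,0,0.09,0,0,0,-0.4, 0,0,0.09,0,0,0,-0.4, 0,0,0,0,0,0,-0.4, 0,0,-0.06,0,0,0,-0.4, 0,0,-0.06,0,0,0,-0.4, 0,0,-0.06,0,0,0,-0.4]'
python3 -c "
from h import *
to([591.5,-240.7,80],3.3)"
```

```text
time_s: 13.25
ee_pos: [0.5156, -0.0876, 0.0846]
eef_rot: [3.141, 0.0, 1.55]
force: [-0.1, 0.7, -0.6]
grip_width: 0.0279
grip_force: 0.0
[-0.3029  0.1582  0.0095] [ 6.0e-04 -3.0e-04  9.5e-01]
```

```bash
python3 -m pendant '[-0.3029,0.1582,0,0,0,0.95,-0.04, -0.3029,0.1582,0,0,0,0.95,-0.04, -0.3029,0.1582,0,0,0,0.95,-0.04, -0.3029,0.1582,0,0,0,0.95,-0.04, -0.3029,0.1582,0,0,0,0.95,-0.04, -0.3029,0.1582,0,0,0,0.95,-0.04, -0.3029,0.1582,0,0,0,0.95,-0.04, -0.3029,0.1582,0,0,0,0.95,-0.04, -0.3029,0.1582,0,0,0,0.95,-0.04, -0.3029,0.1582,0,0,0,0.95,-0.04, -0.3029,0.1582,0,0,0,0.95,-0.04, -0.3029,0.1582,0,0,0,0.95,-0.04]'
python3 - <<'E'
from h import *
to([591.5,-240.7,3],3.3)
p=vision.camera('top');H=hsv(p);h,S,V=H[...,0],H[...,1],H[...,2]
m=(h>18)&(h<32)&(V>150);m[:,:294]=0;m[:,362:]=0;m[:160]=0;m[228:]=0
y,x=np.where(m);q=ground(p,np.c_[x,y],.014)*1000
c,r=cv2.minEnclosingCircle(q.astype(np.float32));print("ring",c,r,"target 555.1,-88.4")
cv2.imwrite('pics/t3.png',cv2.resize(p['pixels'][130:290,270:490,::-1],None,fx=3,fy=3))
E
```

```text
time_s: 14.45
ee_pos: [0.591, -0.2405, 0.0833]
eef_rot: [-3.141, 0.002, 0.062]
force: [0.7, -0.4, -0.6]
grip_width: 0.0453
grip_force: 0.0
[0.0012 0.0006 0.1606] [-0.0005  0.001   0.0028]
ring (551.5310668945312, -86.82298278808594) 86.6761474609375 target 555.1,-88.4
```

View pics/t3.png

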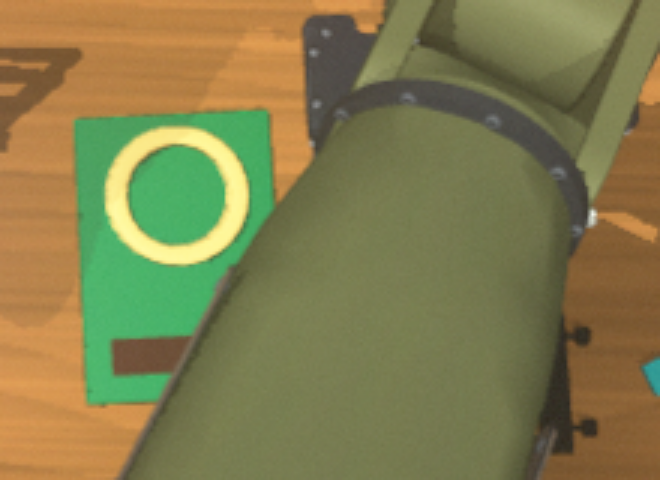

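The ring sits on its outline (crop centre 177,195). Next I'll grasp the pale bridge.

```bash
python3 -m pendant '[0.001,0.0006,0.08,0,0,0,-0.04, 0.001,0.0006,0.14,0,0,0,-0.04, 0.001,0.0006,0.1606,0,0,0,-0.04, 0.001,0.0006,0.1606,0,0,0,-0.04, 0.001,0.0006,0.1606,0,0,0,-1, 0.001,0.0006,0.1606,0,0,0,-1, 0.001,0.0006,0.1606,0,0,0,-1, 0.001,0.0006,0.1606,0,0,0,-1, 0,0,0.1,0,0,0,-1, 0,0,0,0,0,0,-1, 0,0,0,0,0,0,-1, 0,0,0,0,0,0,-1]' 25
python3 -c "
from h import *
to([491.5,311,80],93.8)"
```

```text
time_s: 15.7
ee_pos: [0.5919, -0.2409, 0.0857]
eef_rot: [3.14, -0.002, 0.058]
force: [-1.0, -0.1, -1.1]
grip_width: 0.0213
grip_force: 25.0
[-0.1368 -1.1135  0.0098] [ 1.6000e-03 -5.0000e-04 -1.0055e+00]
```

```bash
python3 -m pendant '[-0.05,0,-0.1,0,0,-1,-1, -0.273,-0.5386,-0.19,0,0,-1,-1, -0.273,-0.5386,-0.19,0,0,-1,-1, -0.273,-0.5386,-0.19,0,0,-1,-1, -0.273,-0.5386,-0.19,0,0,-1,-1, -0.273,-0.5386,-0.19,0,0,-1,-1, -0.273,-0.5386,-0.19,0,0,-1,-1, -0.273,-0.5386,-0.19,0,0,-1,-1, -0.273,-0.5386,-0.19,0,0,-1,-1, -0.273,-0.5386,-0.19,0,0,-1,-1, -0.273,-0.5386,-0.19,0,0,-1,-1, -0.273,-0.5386,-0.19,0,0,-1,-1]'
python3 -c "
from h import *
to([491.5,311,180],93.8);to([491.5,311,60],93.8)"
```

```text
time_s: 16.9
ee_pos: [0.4392, 0.0203, 0.1784]
eef_rot: [-3.14, -0.0, 1.63]
force: [0.2, 0.2, -0.5]
grip_width: 0.0211
grip_force: 25.0
[ 0.5742  0.1386 -0.0034] [-0.0012 -0.0001 -0.0048]
[0.5741 0.1391 0.2366] [-0.0012 -0.0001 -0.0048]
```

```bash
python3 -m pendant '[0.1,0,0,0,0,0,-1, 0.2,0,0,0,0,0,-1, 0.3,0,0,0,0,0,-1, 0.4,0.04,0,0,0,0,-1, 0.5742,0.1386,0,0,0,-0.0048,-1, 0.5742,0.1386,0.1,0,0,-0.0048,-1, 0.5742,0.1386,0.2366,0,0,-0.0048,-1, 0.5742,0.1386,0.2366,0,0,-0.0048,-1, 0.5742,0.1386,0.2366,0,0,-0.0048,-1, 0.5742,0.1386,0.2366,0,0,-0.0048,-1, 0.5742,0.1386,0.2366,0,0,-0.0048,-1]'
python3 -c "
from h import *
to([491.5,311,11.5],93.8)"
```

```text
time_s: 18.0
ee_pos: [0.4932, 0.311, 0.0634]
eef_rot: [3.139, -0.001, 1.635]
force: [-0.1, 0.6, -0.5]
grip_width: 0.0214
grip_force: 25.0
[ 1.000e-04 -3.600e-03  1.039e-01] [ 0.0017 -0.0008 -0.0015]
```

```bash
python3 -m pendant '[0,-0.002,0.07,0,0,0,-1, 0,-0.002,0.09,0,0,0,-1, 0,-0.002,0.102,0,0,0,-1, 0,-0.002,0.102,0,0,0,-1, 0,-0.002,0.102,0,0,0,-1, 0,-0.002,0.102,0,0,0,-0.2, 0,-0.002,0.102,0,0,0,-0.2, 0,-0.002,0.102,0,0,0,-0.2, 0,-0.002,0.04,0,0,0,-0.2, 0,-0.002,-0.06,0,0,0,-0.2, 0,-0.002,-0.2,0,0,0,-0.2, 0,-0.002,-0.2,0,0,0,-0.2]'
python3 -c "
from h import *
p=vision.camera('top')
to([440,20,180],4.4);print(rect(p,sil('pale_bridge',p),.016))"
```

```text
time_s: 19.2
ee_pos: [0.4925, 0.3115, 0.1663]
eef_rot: [3.136, -0.003, 1.636]
force: [0.0, 0.5, -0.3]
grip_width: 0.0373
grip_force: 0.0
[-0.5753 -0.1435 -0.0275] [ 0.0021 -0.0055  0.9926]
(array([490.1, 310.1]), array([91.9, 22.7]), -86.3)
```

```bash
python3 -m pendant '[-0.1,-0.14,-0.03,0,0,0,-0.04, -0.2,-0.1435,-0.03,0,0,0.2,-0.04, -0.5753,-0.1435,-0.03,0,0,0.99,-0.04, -0.5753,-0.1435,-0.03,0,0,0.99,-0.04, -0.5753,-0.1435,-0.03,0,0,0.99,-0.04, -0.5753,-0.1435,-0.03,0,0,0.99,-0.04, -0.5753,-0.1435,-0.03,0,0,0.99,-0.04, -0.5753,-0.1435,-0.03,0,0,0.99,-0.04, -0.5753,-0.1435,-0.03,0,0,0.99,-0.04, -0.5753,-0.1435,-0.03,0,0,0.99,-0.04, -0.5753,-0.1435,-0.03,0,0,0.99,-0.04, -0.5753,-0.1435,-0.03,0,0,0.99,-0.04]'
python3 -c "
from h import *
to([576,-335,80],4.4)"
```

```text
time_s: 20.5
ee_pos: [0.4379, 0.0191, 0.1749]
eef_rot: [-3.141, 0.002, 0.075]
force: [0.4, -0.3, 0.0]
grip_width: 0.0452
grip_force: 0.0
[0.2227 0.7269 0.1892] [-0.0001  0.0013 -0.0011]
```

```bash
python3 -m pendant '[0.2227,0.7269,0.1,0,0,0,-0.04, 0.2227,0.7269,0.15,0,0,0,-0.04, 0.2227,0.7269,0.1892,0,0,0,-0.04, 0.2227,0.7269,0.1892,0,0,0,-0.04, 0.2227,0.7269,0.1892,0,0,0,-0.04, 0.2227,0.7269,0.1892,0,0,0,-0.04, 0.2227,0.7269,0.1892,0,0,0,-0.04, 0.2227,0.7269,0.1892,0,0,0,-0.04, 0.2227,0.7269,0.1892,0,0,0,-0.04, 0.2227,0.7269,0.1892,0,0,0,-0.04, 0.2227,0.7269,0.1892,0,0,0,-0.04, 0.2227,0.7269,0.1892,0,0,0,-0.04]'
python3 -c "
from h import *
to([576,-335,3],4.4)
p=vision.camera('wrist'); cv2.imwrite('pics/w3.png',p['pixels'][:,:,::-1])"
```

```text
time_s: 21.7
ee_pos: [0.5789, -0.3331, 0.0822]
eef_rot: [3.141, -0.001, 0.082]
force: [1.3, -0.0, 0.2]
grip_width: 0.0453
grip_force: 0.0
[-0.0062  0.0032  0.1584] [ 0.0002 -0.0004  0.0034]
```

View pics/w3.png

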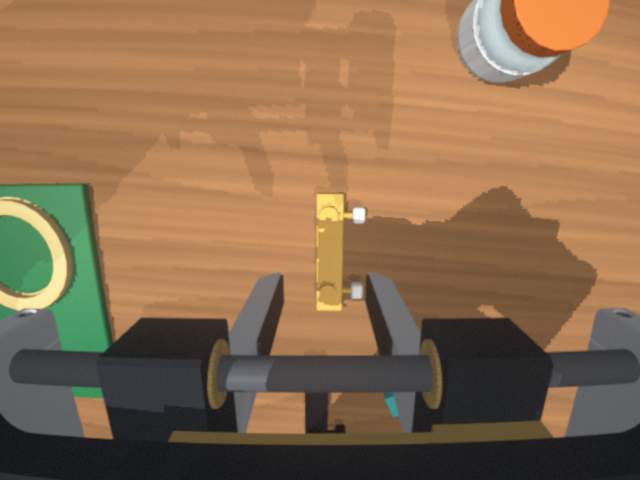

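The brass tuner (330,250) is centred between the fingers, with its buttons on the right. I'm descending to grasp it.

```bash
python3 -m pendant '[-0.004,0.002,0.08,0,0,0,-0.04, -0.004,0.002,0.13,0,0,0,-0.04, -0.004,0.002,0.1584,0,0,0,-0.04, -0.004,0.002,0.1584,0,0,0,-0.04, -0.004,0.002,0.1584,0,0,0,-1, -0.004,0.002,0.1584,0,0,0,-1, -0.004,0.002,0.1584,0,0,0,-1, -0.004,0.002,0.1584,0,0,0,-1, -0.004,0.002,0.08,0,0,0,-1, -0.004,0.002,0,0,0,0,-1, -0.004,0.002,0,0,0,0,-1, -0.004,0.002,0,0,0,0,-1]' 30
python3 -c "
from h import *
to([440,20,180],93.8)"
```

```text
time_s: 22.95
ee_pos: [0.5771, -0.3354, 0.0823]
eef_rot: [3.141, -0.001, 0.081]
force: [-0.5, -0.4, -0.6]
grip_width: 0.0196
grip_force: 30.0
[-0.2156 -0.7305 -0.1964] [ 1.100e-03 -1.000e-04 -9.908e-01]
```

```bash
python3 -m pendant '[-0.05,-0.1,-0.1,0,0,-0.99,-1, -0.2156,-0.7305,-0.1964,0,0,-0.99,-1, -0.2156,-0.7305,-0.1964,0,0,-0.99,-1, -0.2156,-0.7305,-0.1964,0,0,-0.99,-1, -0.2156,-0.7305,-0.1964,0,0,-0.99,-1, -0.2156,-0.7305,-0.1964,0,0,-0.99,-1, -0.2156,-0.7305,-0.1964,0,0,-0.99,-1, -0.2156,-0.7305,-0.1964,0,0,-0.99,-1, -0.2156,-0.7305,-0.1964,0,0,-0.99,-1, -0.2156,-0.7305,-0.1964,0,0,-0.99,-1, -0.2156,-0.7305,-0.1964,0,0,-0.99,-1, -0.2156,-0.7305,-0.1964,0,0,-0.99,-1]'
python3 -c "
from h import *
to([490,317,180],93.8);to([581,317,60],93.8)"
```

```text
time_s: 24.15
ee_pos: [0.4394, 0.0202, 0.1786]
eef_rot: [-3.139, -0.0, 1.637]
force: [-0.3, 1.0, -0.1]
grip_width: 0.0194
grip_force: 30.0
[ 0.5857  0.1402 -0.0029] [-0.0013 -0.0001 -0.0002]
[0.5736 0.3223 0.2367] [-0.0013 -0.0001 -0.0002]
```

```bash
python3 -m pendant '[0.1,0.02,0,0,0,0,-1, 0.2,0.04,0,0,0,0,-1, 0.3,0.06,0,0,0,0,-1, 0.4,0.08,0,0,0,0,-1, 0.5,0.12,0,0,0,0,-1, 0.5736,0.2,0.03,0,0,0,-1, 0.5736,0.29,0.1,0,0,0,-1, 0.5736,0.3223,0.19,0,0,0,-1, 0.5736,0.3223,0.2367,0,0,0,-1, 0.5736,0.3223,0.2367,0,0,0,-1, 0.5736,0.3223,0.2367,0,0,0,-1, 0.5736,0.3223,0.2367,0,0,0,-1]'
python3 -c "
from h import *
to([581,317,11.5],93.8)"
```

```text
time_s: 25.35
ee_pos: [0.5826, 0.3171, 0.0639]
eef_rot: [3.139, -0.001, 1.635]
force: [-0.0, 0.5, 0.5]
grip_width: 0.0193
grip_force: 30.0
[-0.0002 -0.0034  0.1049] [ 0.0018 -0.0007 -0.0011]
```

```bash
python3 -m pendant '[0,-0.002,0.07,0,0,0,-1, 0,-0.002,0.09,0,0,0,-1, 0,-0.002,0.103,0,0,0,-1, 0,-0.002,0.103,0,0,0,-1, 0,-0.002,0.103,0,0,0,-1, 0,-0.002,0.103,0,0,0,-0.2, 0,-0.002,0.103,0,0,0,-0.2, 0,-0.002,0.103,0,0,0,-0.2, 0,-0.002,0.04,0,0,0,-0.2, 0,-0.002,-0.06,0,0,0,-0.2, 0,-0.002,-0.2,0,0,0,-0.2, 0,-0.002,-0.2,0,0,0,-0.2]'
python3 -c "
from h import *
to([490,317,170],93.8);to([440,20,180],5.2)"
```

```text
time_s: 26.55
ee_pos: [0.5823, 0.3173, 0.1673]
eef_rot: [3.135, -0.003, 1.636]
force: [0.1, -0.1, -0.2]
grip_width: 0.0373
grip_force: 0.0
[ 0.0114 -0.1842 -0.0066] [ 0.0042 -0.0017 -0.0008]
[-0.5748 -0.3225 -0.0291] [ 0.002  -0.0046  0.9837]
```

```bash
python3 -m pendant '[0,-0.1,-0.03,0,0,0,-0.04, 0,-0.19,-0.03,0,0,0,-0.04, -0.1,-0.25,-0.03,0,0,0.1,-0.04, -0.5748,-0.3225,-0.03,0,0,0.98,-0.04, -0.5748,-0.3225,-0.03,0,0,0.98,-0.04, -0.5748,-0.3225,-0.03,0,0,0.98,-0.04, -0.5748,-0.3225,-0.03,0,0,0.98,-0.04, -0.5748,-0.3225,-0.03,0,0,0.98,-0.04, -0.5748,-0.3225,-0.03,0,0,0.98,-0.04, -0.5748,-0.3225,-0.03,0,0,0.98,-0.04, -0.5748,-0.3225,-0.03,0,0,0.98,-0.04, -0.5748,-0.3225,-0.03,0,0,0.98,-0.04]'
python3 -c "
from h import *
to([436.5,-239.6,80],5.2)"
```

```text
time_s: 27.75
ee_pos: [0.4389, 0.0192, 0.1767]
eef_rot: [3.142, -0.0, 0.129]
force: [1.2, 0.8, 0.1]
grip_width: 0.0454
grip_force: 0.0
[-0.0716  0.5127  0.1933] [ 0.     -0.0003  0.0246]
```

```bash
python3 -m pendant '[-0.0716,0.5127,0.0,0,0,0.0246,-0.04, -0.0716,0.5127,0.05,0,0,0.0246,-0.04, -0.0716,0.5127,0.1,0,0,0.0246,-0.04, -0.0716,0.5127,0.1933,0,0,0.0246,-0.04, -0.0716,0.5127,0.1933,0,0,0.0246,-0.04, -0.0716,0.5127,0.1933,0,0,0.0246,-0.04, -0.0716,0.5127,0.1933,0,0,0.0246,-0.04, -0.0716,0.5127,0.1933,0,0,0.0246,-0.04, -0.0716,0.5127,0.1933,0,0,0.0246,-0.04, -0.0716,0.5127,0.1933,0,0,0.0246,-0.04]'
python3 -c "
from h import *
to([436.5,-239.6,3],5.2)"
```

```text
time_s: 28.75
ee_pos: [0.4387, -0.2388, 0.0807]
eef_rot: [3.141, -0.001, 0.099]
force: [0.4, 0.6, 0.2]
grip_width: 0.0448
grip_force: 0.0
[-0.0046  0.001   0.1554] [ 0.0006 -0.0008  0.0049]
```

```bash
python3 -m pendant '[-0.003,0.001,0.08,0,0,0,-0.04, -0.003,0.001,0.13,0,0,0,-0.04, -0.003,0.001,0.1554,0,0,0,-0.04, -0.003,0.001,0.1554,0,0,0,-0.04, -0.003,0.001,0.1554,0,0,0,-1, -0.003,0.001,0.1554,0,0,0,-1, -0.003,0.001,0.1554,0,0,0,-1, -0.003,0.001,0.1554,0,0,0,-1, -0.003,0.001,0.08,0,0,0,-1, -0.003,0.001,0,0,0,0,-1, -0.003,0.001,0,0,0,0,-1, -0.003,0.001,0,0,0,0,-1]' 25
python3 -c "
from h import *
to([450.9,-95.6,80],94.2)"
```

```text
time_s: 29.95
ee_pos: [0.4369, -0.2402, 0.0802]
eef_rot: [3.141, -0.001, 0.097]
force: [-0.7, -0.1, -1.5]
grip_width: 0.0215
grip_force: 25.0
[ 5.600e-02 -2.852e-01  2.000e-04] [ 1.100e-03 -1.000e-04 -9.847e-01]
```

```bash
python3 -m pendant '[0.056,-0.2852,0,0,0,-0.985,-1, 0.056,-0.2852,0,0,0,-0.985,-1, 0.056,-0.2852,0,0,0,-0.985,-1, 0.056,-0.2852,0,0,0,-0.985,-1, 0.056,-0.2852,0,0,0,-0.985,-1, 0.056,-0.2852,0,0,0,-0.985,-1, 0.056,-0.2852,0,0,0,-0.985,-1, 0.056,-0.2852,0,0,0,-0.985,-1, 0.056,-0.2852,0,0,0,-0.985,-1, 0.056,-0.2852,0,0,0,-0.985,-1, 0.056,-0.2852,0,0,0,-0.985,-1, 0.056,-0.2852,0,0,0,-0.985,-1]'
python3 -c "
from h import *
to([450.9,-95.6,11.5],94.2)"
```

```text
time_s: 31.15
ee_pos: [0.45, -0.0953, 0.0785]
eef_rot: [-3.14, -0.001, 1.645]
force: [-0.5, -0.1, -0.8]
grip_width: 0.0214
grip_force: 25.0
[-0.0009  0.002   0.134 ] [-0.0013 -0.0005  0.0006]
```

Place it, retract, and swing clear of the top camera.

```bash
python3 -m pendant '[-0.0009,0.001,0.08,0,0,0,-1, -0.0009,0.001,0.115,0,0,0,-1, -0.0009,0.001,0.132,0,0,0,-1, -0.0009,0.001,0.132,0,0,0,-1, -0.0009,0.001,0.132,0,0,0,-1, 0,0.001,0.132,0,0,0,-0.2, 0,0.001,0.132,0,0,0,-0.2, 0,0.001,0.132,0,0,0,-0.2, 0,0.001,0.08,0,0,0,-0.2, 0,0.001,-0.02,0,0,0,-0.2, 0,0.001,-0.2,0,0,0,-0.2, 0,0.001,-0.2,0,0,0,-0.2]'
python3 -m pendant '[-0.1,-0.1,-0.2,0,0,0,-0.2, -0.2,-0.2,-0.2,0,0,0,-0.2, -0.6,-0.3,-0.2,0,0,0,-0.2, -0.6,-0.3,-0.2,0,0,0,-0.2, -0.6,-0.3,-0.2,0,0,0,-0.2, -0.6,-0.3,-0.2,0,0,0,-0.2, -0.6,-0.3,-0.2,0,0,0,-0.2, -0.6,-0.3,-0.2,0,0,0,-0.2, -0.6,-0.3,-0.2,0,0,0,-0.2, -0.6,-0.3,-0.2,0,0,0,-0.2, -0.6,-0.3,-0.2,0,0,0,-0.2]'
python3 - <<'E'
from h import *
p=vision.camera('top');cv2.imwrite('pics/t9.png',p['pixels'][:,:,::-1])
for n,near,z in (("dark_bridge",(331,248),16),("pale_bridge",None,16),("brass_tuner",None,17),("black_tuner",None,9),("rosette",None,16)):
    try: print(n,rect(p,sil(n,p,near),z/1000))
    except Exception as e: print(n,e)
print("targets dark 450.6,-95.5 / pale 491.5,311 / brass 581,317 (bar) / ring 555.1,-88.4")
E
```

```text
time_s: 32.35
ee_pos: [0.4513, -0.0955, 0.1829]
eef_rot: [3.139, 0.001, 1.644]
force: [0.4, 0.4, 0.2]
grip_width: 0.0378
grip_force: 0.0
time_s: 33.45
ee_pos: [0.3242, -0.4046, 0.2798]
eef_rot: [3.141, -0.0, 1.646]
force: [0.3, 0.7, -0.2]
grip_width: 0.0375
grip_force: 0.0
dark_bridge (array([450.9, -95.3]), array([89.9, 23.6]), -86.3)
pale_bridge (array([490.7, 310.2]), array([91.8, 24.6]), -86.9)
brass_tuner (array([582.7, 315.5]), array([93.3, 37.2]), -79.0)
black_tuner (array([ 438.3, -343.4]), array([92.4, 37.5]), 4.2)
rosette (array([553.1, -90.4]), array([88.3, 85.2]), -88.6)
targets dark 450.6,-95.5 / pale 491.5,311 / brass 581,317 (bar) / ring 555.1,-88.4
```

View pics/t9.png

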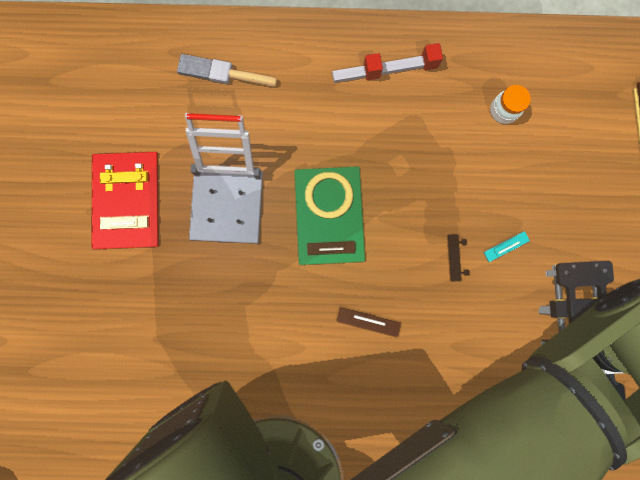

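The picture shows all four parts on their outlines: ring (328,195), dark bridge (331,248), pale bridge (124,222) and brass tuner (124,178). The lid is open and the black tuner (456,258) has not moved. I'm handing in.

```bash
python3 -c "
from station import order
print(order.hand_in())"
```

```text
the job is handed in; nothing more can be done
None
```

Both ukulele kits are laid out on their outlines, the press lid is open, the black tuner plate is where it lay, and the job was handed in at about 33.5 s; the hand-in returned no verdict.

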